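# Clamp a filter cassette in a ratchet-lever cassette stand

### The arm

A 6-joint arm with a two-finger parallel gripper is mounted at the origin on the work surface. World frame = base frame: x ahead of the robot, y to its left, z up, the work surface at z = 0. Lengths are in mm, angles in rad, forces in N, time in s.
With the tool pointing down it reaches from about 275 to 975 mm from the base axis. Payload 8.4 kg.
Tool frame: the origin (TCP) lies at the centre of the arm's flange, where the gripper is bolted on; the fingertips stand finger_overhang ahead of it and the grasp point (between the pads) lies 171 mm ahead of it (finger_overhang is the distance from the TCP to the fingertips, in mm); z points along the fingers, y is the direction in which the jaws open and shut (so a half turn about z gives the same grasp; the last joint's range is limited). The gripper opens to 92 mm and grips with 3 to 60 N. Pads are 20 mm wide; open, the fingers measure 128 mm over their backs; the gripper's body (75 mm by 189 mm) begins 69 mm behind the grasp point.
Start: joints at [1.281, 0.353, 1.633, -0, 1.155, -0.002], TCP at [177.401, 599.298, 404.683] pointing down, gripper open.
Joint ranges: [-2.63, 2.63], [-0.92, 2.1], [0.06, 2.66], [-1.3, 4.44], [0, 2.69], [-3.02, 3.02]. Speed limits (rad/s): [2.22, 2.22, 2.79, 3.14, 3.14, 3.14].

### API

Orientations are given as a 3x3 rotation matrix whose columns are the frame's x, y, z axes.
In Python, from plant import * gives the robot as it stands.
- The arm moves only by the shell command python3 -m creep 'ROWS' [OPENING] [FORCE]. ROWS is JSON, a list of rows, each a list of 2 entries, a list of its own where there are three numbers: the shift along the tool's x, y, z in cm, then the turn about the tool's z in degrees. In form: [[[x, y, z], spin], ...]. A call has exactly 5 rows; each row shifts and turns the commanded pose from where the row before left it, along the tool's axes as they then stand; what a row does not reach is not made up. A row lasts 1/8 s, in which the tool goes at most 62.5 mm and 10.7 degrees, less where a joint would pass 70% of its speed; a pose out of reach is approached as far as the arm can. A call with a gripper value outside its range is refused whole. OPENING is the closure in counts, from 0 (fully open) to 255 (shut), set as the call begins (- or left out, the last holds). The fingers move at their own pace and stop on an object; FORCE is the grip in N (left out, the last holds). Time passes only in rows, so rows that do not move let the fingers close, or fill a call up. It gives the time, the measured TCP pose, the force and the opening at its end, in the units of the state.
- get_obs(): the state, without advancing time (a new reading comes with each control period).
- read_camera(name): name is "side" or "top"; returns the picture (480x640x3 uint8, red, green, blue); there is no depth.
- calibration(name): a dict with "camera_matrix" (3x3 intrinsics, pixels), "R" (3x3) and "t" (3): a world point X has camera coordinates R X + t. Camera axes: x right, y down, z forward; pixel columns grow to the right and rows downward; lengths in mm; the calibration is good to about 2 mm. A picture is of the moment at which its call begins. calibration takes no time and is no camera call.
- finish_job(): hands the job in, once; it reports no verdict.
The state is a dict: "t": time; "qpos": joint angles; "dq": joint speeds; "joint_efforts": joint torques, N m; "ee_pos": TCP position; "ee_rot": TCP orientation; "wrist_force": force on the tool from outside, world axes, zero at the start; "ft_torque": the same for the moment, N m; "opening": opening from 0.0 (shut) to 1.0 (fully open).
Only numpy, scipy, OpenCV 4.12 (cv2) and the standard library are available. Lean on these libraries where they do the work, as an engineer would, in place of code of your own. Each camera call takes 0.05 s, during which the arm holds its last target. There are 200 camera calls.

### The job

Stand the filter cassette upright on the bed of the clamp stand, between the press plate and the end plate, and then swing the ratchet handle to and fro to clamp it: keep taking strokes until the handle, still short of its far stop, resists a push of about 11 N, and do not go on beyond that, because too hard a clamp cracks the cassette. Leave the handle swung back to its rest stop, and do not disturb the other things on the bench.

Things in the scene. Friction and masses are not known exactly. Their poses are not given: they have to be found in the camera images.
- stand: Clamp stand fixed to the bench: aluminium base 150 mm (x) by 360 mm (y, from -200 to +160 mm), 15 mm high. Origin on the bench, under the clamp line. z up; +y is the clamping direction, from press plate to end plate. A toothed wheel (90 mm across, vertical axis, z = 30 to 42 mm) under the handle drives the press plate.
- press_start (a point): Where the clamping face of the press plate stands at the start (fixed point of the stand, at bed height, on the clamp line, axes as stand). The press plate is an upright steel plate 40 mm wide in x, up to 72 mm above the bench, backed by a spring; it moves to +y by 2.1 mm a notch and a holding pawl keeps it from going back.
- end_plate: Upright fixed end plate (aluminium, 40 mm wide in x, 22 mm thick in y, 54 mm high, with a foot 110 mm wide, 19 mm high). Origin: bottom middle of the face the cassette is clamped against, at bed height; +y points away from the cassette, which goes on its -y side. Its place along the clamp line varies: 38 to 52 mm from the press plate's starting face.
- cassette: Filter cassette, a stiff upright grey plastic slab 44 mm wide (x), 24 mm thick (y) and 85 mm tall (z), plus two 5 mm port stubs on top; 0.11 to 0.22 kg. Origin: middle of its underside. It is clamped across its 24 mm thickness and can be gripped across its 44 mm width.
- bay (a point): Point on the stand's bed surface (19 mm above the bench) on the clamp line, axes as stand, at the stand's y = 70 mm. The bed is 50 mm wide in x; the cassette stands on it with its middle on this line (x = 0 of the point), its width across the line, its thickness along it.
- wheel_axis (a point): Point on the vertical axis about which wheel and handle turn, 54 mm above the bench (top of the flat handle arm), axes as stand. 30 notches a turn. The free handle needs a push of 1 to 3 N at the knob; once the cassette is nipped between the plates each further notch adds roughly 4 N.
- lever (a joint): Handle angle, rad: 0 = rest stop (nearest the end plate), 0.8 = far stop. Growing is counter-clockwise from above and is the working stroke (a full swing from the rest stop takes three notches); going back only clicks over the teeth. At 0 the arm points 153.5 deg counter-clockwise of the stand's +x axis. The handle stays where it is left.
- knob (a point): Round upright black knob at the end of the handle arm: 22 mm diameter, from 54 to 100 mm above the bench, 110 mm from the wheel axis; this point is 85 mm above the bench on its centre line. z up; x points away from the wheel axis along the arm.
- reagent: Bystander: upright glass bottle, 66 mm diameter, 160 mm tall, origin under its middle.
- beaker: Bystander: open glass beaker, 80 mm diameter, 100 mm tall, origin under its middle.
- tip_box: Bystander: closed box 87 by 122 by 58 mm, origin under its middle.
There are look-alikes about, which are no part of the job. What is shaped like the cassette but pink is not meant.

How it is judged (in metres and radians):
On the way, in this order (a step that is already met when the one before it is completed fails the run):
1. the cassette stands upright on the bed between the plates, not yet clamped, with nothing holding it (z of cassette in the frame of bay between -0.004 and 0.005 m and x of cassette in the frame of bay between -0.012 and 0.012 m and y of cassette in the frame of end_plate below 0 m and y of cassette in the frame of bay above -0.03 m and angle between cassette's own z axis and vertical below 0.12 rad and contact force between the fingers and cassette below 0.5 N and contact force between cassette and end_plate below 20 N), for 0.2 s.
2. the cassette is clamped firmly by a working stroke of the handle (contact force between cassette and end_plate above 30 N and value of joint lever above 0.15 rad), for 0.1 s.
At the end, for the whole second after the job is handed in: The cassette stands upright (within 0.12 rad) on the bed, within 12 mm of the clamp line, square between the plates, pressed against the end plate with 30 to 150 N (a last push of about 11 N at the knob leaves some 60 to 110 N), at rest; the handle is within 0.12 rad of its rest stop (contact force between cassette and end_plate between 30 and 150 N and value of joint lever below 0.12 rad and angle between cassette's own z axis and vertical below 0.12 rad and z of cassette in the frame of bay between -0.004 and 0.006 m and x of cassette in the frame of bay between -0.012 and 0.012 m and angle between the y axis of cassette and the y axis of stand, either way round below 0.12 rad and linear speed of cassette below 0.02 m/s); the robot touches nothing.
It fails at once if the cassette is cracked: pressed against the end plate with more than 160 N (contact force between cassette and end_plate above 160 N).
It fails at once if the cassette is knocked over (angle between cassette's own z axis and vertical above 0.7 rad).
It fails at once if a bystander is disturbed (distance of any of reagent, beaker, tip_box from where it was at the start of the episode above 0.03 m).
It also fails if it takes over 72 s, if anything falls off the work surface, if the arm or the gripper's body presses on something with over 40 N, if the wrist force passes 120 N, or if a joint passes its speed limit or range.

## Working session

There is one attempt and no reset: what is moved stays moved. The work goes in short steps, Python scripts to look and compute and a shell command to move; the robot and the scene stay as the last step left them, time stands still between calls to the robot, and variables do not carry over. Pictures are saved under pics/ and viewed, about 8 in all and at most 12, crops included, and the job is handed in when it is done.

```bash
mkdir -p pics; python3 - <<'E'
from plant import *
import cv2
for n in("top","side"):
    cv2.imwrite(f"pics/{n}0.png",read_camera(n)[:,:,::-1]); c=calibration(n); print(n,c)
o=get_obs();print(o)
E
ls
```

```text
top {'camera_matrix': array([[540.50778814,   0.        , 321.86395334],
       [  0.        , 540.50778814, 242.74673819],
       [  0.        ,   0.        ,   1.        ]]), 'R': array([[-0.0185657 , -0.99972816,  0.01410407],
       [-0.99007425,  0.01641719, -0.13958315],
       [ 0.13931366, -0.01655554, -0.9901099 ]]), 't': array([ 91.54018744, 629.54668391, 970.18060702])}
side {'camera_matrix': array([[509.66864752,   0.        , 321.60938092],
       [  0.        , 509.66864752, 238.64494624],
       [  0.        ,   0.        ,   1.        ]]), 'R': array([[-0.99923768, -0.03873415, -0.0048698 ],
       [-0.02319484,  0.68939111, -0.72401788],
       [ 0.03140141, -0.723353  , -0.68976401]]), 't': array([618.69880665,  12.2453559 , 894.87670338])}
{'t': 0.1, 'qpos': array([ 1.28059768e+00,  3.53547872e-01,  1.63403301e+00,  5.54736611e-06,
        1.15519231e+00, -2.40119930e-03]), 'dq': array([ 1.98367707e-06, -1.46742223e-03,  5.21950289e-04, -8.74705251e-04,
       -6.77391835e-04, -1.64318972e-03]), 'joint_efforts': array([-7.97849898e-04, -5.94904268e+01, -3.34930551e+01,  6.97971554e-02,
        1.85025536e-02, -3.26805753e-05]), 'ee_pos': array([177.3426322 , 599.10090908, 404.06944934]), 'ee_rot': array([[-9.58870738e-01,  2.83842897e-01, -3.42666904e-04],
       [ 2.83843104e-01,  9.58870073e-01, -1.12973005e-03],
       [ 7.90719057e-06, -1.18052872e-03, -9.99999303e-01]]), 'wrist_force': array([0.1857949 , 0.30002119, 0.57495181]), 'ft_torque': array([ 0.02635234,  0.00934264, -0.01828224]), 'opening': 1.0006688487115047}
pics
```

View pics/top0.png

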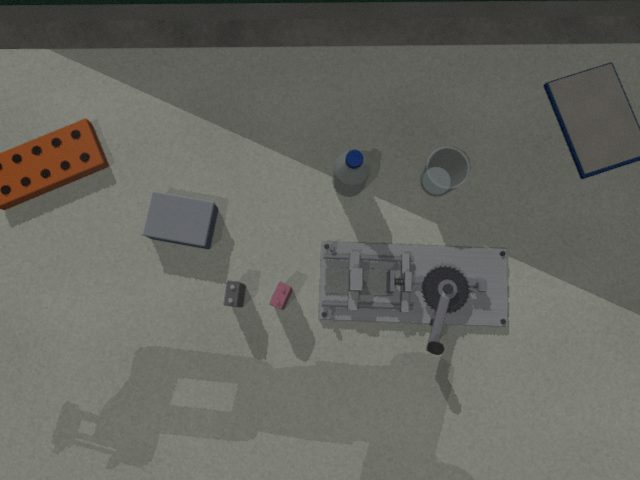

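View pics/side0.png

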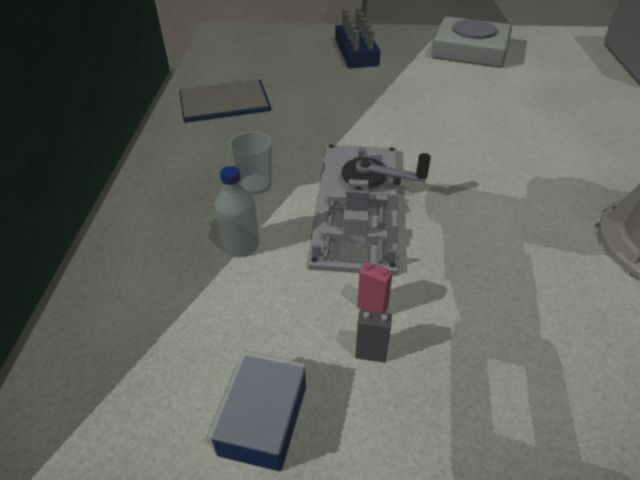

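The top picture shows a grey slab at (235,294), a pink one at (281,295), the stand at about (415,285), the knob at (435,348), the bottle at (353,160), the beaker at (446,168) and the tip box at (180,220). The side picture shows the grey slab at (374,335) and the pink one at (375,287).
Things that could be taken for the cassette: the grey slab (235,294) and the pink look-alike (281,295). I choose the grey one and check it in a close crop.

```bash
python3 - <<'E'
import cv2,numpy as np
t=cv2.imread("pics/top0.png")
def crop(x0,y0,x1,y1,s,step):
    c=cv2.resize(t[y0:y1,x0:x1],None,fx=s,fy=s,interpolation=cv2.INTER_CUBIC)
    c=cv2.convertScaleAbs(c,alpha=1.5)
    for x in range(-(-x0//step)*step,x1,step):
        cv2.line(c,((x-x0)*s,0),((x-x0)*s,5),(0,255,255),1);cv2.putText(c,str(x),((x-x0)*s,15),0,.35,(0,255,255),1)
    for y in range(-(-y0//step)*step,y1,step):
        cv2.line(c,(0,(y-y0)*s),(5,(y-y0)*s),(0,255,255),1);cv2.putText(c,str(y),(6,(y-y0)*s+4),0,.35,(0,255,255),1)
    return c
cv2.imwrite("pics/stand_crop.png",crop(314,235,514,365,4,10))
cv2.imwrite("pics/cas_crop.png",crop(215,270,305,320,8,5))
E
```

```text
(no output)
```

View pics/stand_crop.png

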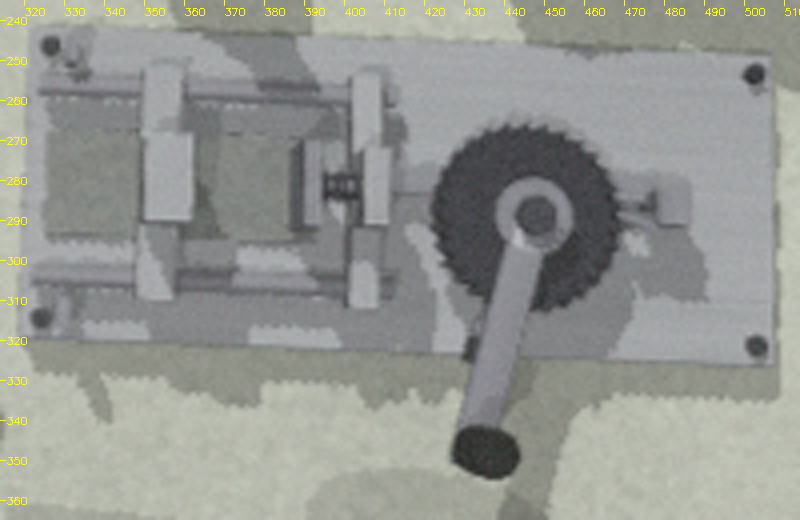

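View pics/cas_crop.png

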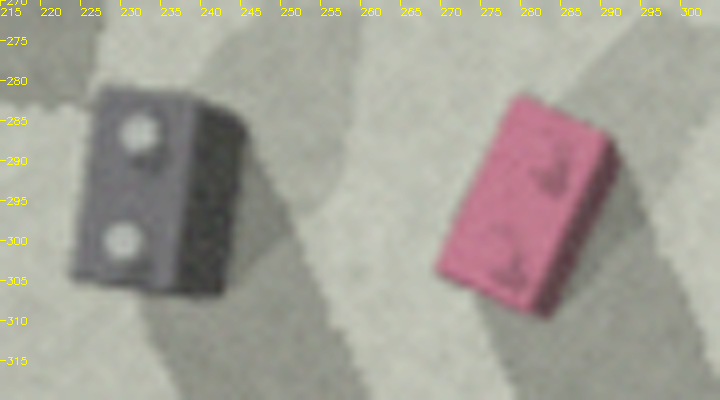

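```bash
cat > h.py <<'E'
from plant import *
import numpy as np
from scipy.optimize import least_squares
def ray(n,u,v,z):
    c=calibration(n);K,R,t=(np.array(c[k]) for k in("camera_matrix","R","t"))
    o=-R.T@t; d=R.T@np.linalg.solve(K,[u,v,1]); return o+d*(z-o[2])/d[2]
def fit(n,px,z,loc):
    W=np.array([ray(n,*p,z)[:2] for p in px]);L=np.array(loc,float)
    f=lambda p:(L@np.array([[np.cos(p[2]),np.sin(p[2])],[-np.sin(p[2]),np.cos(p[2])]])+p[:2]-W).ravel()
    r=least_squares(f,[*(W.mean(0)-L.mean(0)),0]);return r.x,f(r.x).reshape(-1,2).round(1)
E
python3 - <<'E'
from h import *
np.set_printoptions(precision=3,suppress=True)
s,r=fit("top",[(321.5,241),(507,248),(507,326),(319.5,319)],15,[(75,160),(75,-200),(-75,-200),(-75,160)]);print("stand",s,r.tolist())
c,r=fit("top",[(227.9,281),(239.4,281.9),(237.2,306.6),(224,305)],85,[(22,12),(22,-12),(-22,-12),(-22,12)]);print("cas",c,r.tolist())
print("stubs",ray("top",232.5,286.6,90),ray("top",230.5,300,90))
th=s[2];R=np.array([[np.cos(th),-np.sin(th)],[np.sin(th),np.cos(th)]])
loc=lambda p:R.T@(p[:2]-s[:2])
for n,u,v,z in[("end",362.2,268.5,73),("end",362.5,290,73),("endback",350.2,268,73),("press",389.7,270.5,72),("press",389.5,291,72),("axis",448,288.5,70),("knobtop",435.5,348.5,100)]:
    w=ray("top",u,v,z);print(n,w,"stand frame",loc(w))
print("bay",s[:2]+R@[0,70])
E
```

```text
stand [555.276 -74.672  -0.055] [[0.5, 0.3], [0.3, -0.4], [-0.4, -2.0], [-0.3, 2.1]]
cas [536.981 241.686  -0.12 ] [[0.9, 1.7], [-0.1, -1.8], [-0.2, -0.2], [-0.6, 0.3]]
stubs [549.012 240.34   90.   ] [525.547 243.743  90.   ]
end [578.629   8.818  73.   ] stand frame [18.721 84.649]
end [539.81    9.403  73.   ] stand frame [-20.072  83.096]
endback [579.912  30.53   73.   ] stand frame [ 18.806 106.4  ]
press [574.225 -41.057  72.   ] stand frame [17.069 34.608]
press [537.196 -39.357  72.   ] stand frame [-19.997  34.266]
axis [ 539.911 -145.886   70.   ] stand frame [-11.42  -71.951]
knobtop [ 435.402 -111.458  100.   ] stand frame [-117.666  -43.331]
bay [559.131  -4.779]
```

The stand crop shows the end plate's face at column ≈362, the press plate's face at ≈389.6, the hub at (448,288.5) and the knob top at (436,348.5). The cassette crop confirms the grey slab with two pale stubs, top-face corners (228,281), (239,282), (237,307) and (224,305). The pink slab at (281,295) is the look-alike.

The gap is about 49 mm, and the lever now stands at about 0.2 rad. Next I turn the jaws onto the cassette's width and move above it.

```bash
cat >> h.py <<'E'
def to(x,y,z,a):
    "remaining shift (cm, tool axes as they will stand after the spin) and spin (deg) to TCP x,y,z with tool y at a deg"
    o=get_obs();R=o["ee_rot"];b=np.degrees(np.arctan2(R[1,1],R[0,1]));a_=np.radians(a)
    d=np.array([x,y,z])-o["ee_pos"];ty=np.array([np.cos(a_),np.sin(a_),0]);tx=np.array([-ty[1],ty[0],0])
    print("t",round(o["t"],2),"pos",o["ee_pos"].round(1),"yaw",b.round(2),"F",o["wrist_force"].round(1),"open",round(o["opening"],3),"| shift cm",(np.array([d@tx,d@ty,-d[2]])/10).round(2),"spin",round((b-a+180)%360-180,2))
E
python3 -m creep '[[[0,0,0],10],[[0,0,0],10],[[0,0,0],10],[[0,0,0],10],[[0,0,0],10]]' 0
python3 -m creep '[[[0,0,0],10],[[0,0,0],10],[[0,0,0],10.9],[[-3.08,4.03,0],0],[[-3.08,4.03,0],0]]'
python3 -m creep '[[[-3.08,4.03,0],0],[[-3.08,4.03,0],0],[[-3.08,4.03,0],0],[[-3.08,4.03,0],0],[[-3.08,4.03,0],0]]'
python3 -c "
from h import *
to(537,242,231,-7.4)
import plant;print([k for k in dir(plant) if k[0]!='_'])"
```

```text
t: 0.72
ee_pos: [177.3, 599.1, 404.2]
ee_rot: [[-0.394, 0.919, -0.0], [0.919, 0.394, -0.001], [-0.001, -0.001, -1.0]]
wrist_force: [0.3, -0.3, 0.2]
opening: 0.999
t: 1.35
ee_pos: [249.9, 527.3, 404.2]
ee_rot: [[0.124, 0.992, -0.0], [0.992, -0.124, -0.001], [-0.001, -0.0, -1.0]]
wrist_force: [0.4, 0.4, -0.8]
opening: 1.0
t: 1.98
ee_pos: [431.0, 348.6, 404.5]
ee_rot: [[0.126, 0.992, -0.0], [0.992, -0.126, -0.0], [-0.0, -0.0, -1.0]]
wrist_force: [0.4, 0.7, 0.1]
opening: 1.0
t 1.98 pos [431.  348.6 404.5] yaw -7.23 F [0.4 0.7 0.1] open 1.0 | shift cm [-9.2  11.88 17.35] spin 0.17
['IKError', 'calibration', 'finger_overhang', 'finish_job', 'get_obs', 'read_camera']
```

```bash
python3 -m creep '[[[-3.08,4.0,0],0],[[-3.06,4.0,0],0],[[-3.06,3.88,0],0.1],[[0,0,4],0],[[0,0,4],0]]' >/dev/null
python3 -m creep '[[[0,0,2],0],[[0,0,0],0],[[0,0,0],0],[[0,0,0],0],[[0,0,0],0]]' >/dev/null
python3 - <<'E'
from h import *
import cv2,plant
print(plant.finger_overhang)
to(537,242,231,-7.4)
cv2.imwrite("pics/over.png",np.hstack([cv2.resize(read_camera("top")[200:380,140:340,::-1],None,fx=2,fy=2),cv2.resize(read_camera("side")[200:380,280:480,::-1],None,fx=2,fy=2)]))
E
```

```text
190.1
t 3.23 pos [536.6 243.8 305.6] yaw -7.33 F [ 0.8  0.2 -0.8] open 0.999 | shift cm [-0.17  0.06  7.46] spin 0.07
```

View pics/over.png

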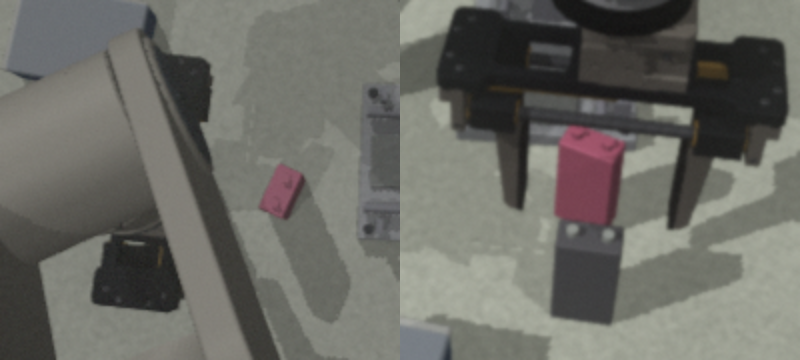

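The crop shows the fingers on both sides of the grey cassette, at (512,200) and (680,220), with the pink slab clear of them. I go down and grip.

```bash
python3 -m creep '[[[-0.17,0.05,0],0],[[0,0,2.5],0],[[0,0,2.5],0],[[0,0,2.4],0],[[0,0,0],0]]'
python3 -m creep '[[[0,0,0],0],[[0,0,0],0],[[0,0,0],0],[[0,0,0],0],[[0,0,0],0]]' 255 25
python3 -m creep '[[[0,0,0],0],[[0,0,0],0],[[0,0,-1],0],[[0,0,-3],0],[[0,0,-4],0]]'
python3 -m creep '[[[0,0,-4],0],[[0,0,0],0],[[0,0,0],0],[[0,0,0],0],[[0,0,0],0]]'
python3 -c "
from h import *
to(558.5,-15.8,252,np.degrees(-.055))"
```

```text
t: 3.95
ee_pos: [536.0, 241.5, 229.2]
ee_rot: [[0.128, 0.992, -0.003], [0.992, -0.128, -0.001], [-0.002, -0.003, -1.0]]
wrist_force: [-0.6, -0.4, -0.1]
opening: 0.994
t: 4.58
ee_pos: [536.7, 241.9, 230.9]
ee_rot: [[0.128, 0.992, 0.0], [0.992, -0.128, 0.0], [0.0, 0.0, -1.0]]
wrist_force: [1.2, 0.6, 0.2]
opening: 0.479
t: 5.2
ee_pos: [536.1, 241.7, 311.0]
ee_rot: [[0.128, 0.992, -0.002], [0.992, -0.128, -0.001], [-0.001, -0.002, -1.0]]
wrist_force: [0.2, 0.3, -0.9]
opening: 0.479
t: 5.82
ee_pos: [536.4, 241.8, 349.5]
ee_rot: [[0.128, 0.992, -0.002], [0.992, -0.128, -0.001], [-0.001, -0.002, -1.0]]
wrist_force: [0.1, 0.1, -1.7]
opening: 0.479
t 5.83 pos [536.4 241.8 349.5] yaw -7.33 F [ 0.1  0.1 -1.7] open 0.479 | shift cm [-25.6    3.62   9.75] spin -4.18
```

```bash
python3 -m creep '[[[0,0,0],-4.2],[[-4,0.6,0],0],[[-4.4,0.6,0],0],[[-4.4,0.6,0],0],[[-4.4,0.6,0],0]]' >/dev/null
python3 -m creep '[[[-4.4,0.6,0],0],[[-4,0.62,0],0],[[0,0,0],0],[[0,0,2.5],0],[[0,0,2.5],0]]'>/dev/null
python3 -m creep '[[[0,0,0],0],[[0,0,0],0],[[0,0,0],0],[[0,0,0],0],[[0,0,0],0]]' >/dev/null
python3 - <<'E'
from h import *
import cv2
to(558.5,-15.8,252,np.degrees(-.055))
s=cv2.resize(read_camera("side")[100:290,270:450,::-1],None,fx=3,fy=3,interpolation=cv2.INTER_CUBIC)
cv2.imwrite("pics/place1.png",cv2.convertScaleAbs(s,alpha=1.5))
E
```

```text
t 7.7 pos [558.9 -15.7 301.1] yaw -3.14 F [ 0.2  0.6 -1.2] open 0.475 | shift cm [-0.02 -0.04  4.91] spin 0.01
```

View pics/place1.png

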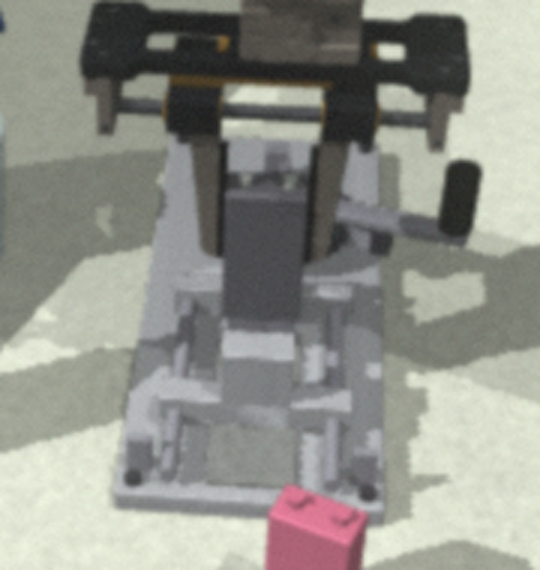

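The side crop shows the cassette (263,255) held over the bed, in line with the end plate (258,345) and not touching. I lower it.

```bash
python3 -m creep '[[[0,0,1.5],0],[[0,0,1.5],0],[[0,0,1.5],0],[[0,0,0.3],0],[[0,0,0],0]]'
python3 -m creep '[[[0,0,0.1],0],[[0,0,0.1],0],[[0,0,0],0],[[0,0,0],0],[[0,0,0],0]]'

```

```text
t: 8.38
ee_pos: [558.8, -15.7, 252.3]
ee_rot: [[0.055, 0.999, -0.001], [0.999, -0.055, 0.0], [-0.0, -0.001, -1.0]]
wrist_force: [-0.3, -0.1, -1.2]
opening: 0.477
t: 9.0
ee_pos: [558.8, -15.7, 250.8]
ee_rot: [[0.055, 0.999, 0.0], [0.999, -0.055, -0.0], [-0.0, 0.0, -1.0]]
wrist_force: [-0.4, 0.3, -1.3]
opening: 0.475
```

```bash
python3 -m creep '[[[0,0,0.1],0],[[0,0,0.05],0],[[0,0,0],0],[[0,0,0],0],[[0,0,0],0]]'
python3 -m creep '[[[0,0,0],0],[[0,0,0],0],[[0,0,0],0],[[0,0,0],0],[[0,0,0],0]]' 100
python3 -m creep '[[[0,0,-2],0],[[0,0,-3],0],[[0,0,-4],0],[[0,0,-4],0],[[0,0,0],0]]'
python3 -c "
from h import *
to(442,-111,370,70)"
```

```text
t: 9.62
ee_pos: [558.9, -15.7, 249.8]
ee_rot: [[0.055, 0.999, 0.0], [0.999, -0.055, -0.0], [-0.0, 0.0, -1.0]]
wrist_force: [-1.6, -0.1, 7.2]
opening: 0.474
t: 10.25
ee_pos: [558.8, -15.7, 249.1]
ee_rot: [[0.055, 0.999, -0.0], [0.999, -0.055, 0.0], [0.0, -0.0, -1.0]]
wrist_force: [0.0, -0.1, -0.1]
opening: 0.606
t: 10.88
ee_pos: [559.8, -15.7, 382.4]
ee_rot: [[0.055, 0.998, 0.006], [0.999, -0.055, -0.0], [0.0, 0.006, -1.0]]
wrist_force: [-0.6, 0.7, -1.0]
opening: 0.609
t 10.88 pos [559.8 -15.7 382.4] yaw -3.13 F [-0.6  0.7 -1. ] open 0.609 | shift cm [  7.81 -12.98   1.24] spin -73.13
```

```bash
python3 -m creep '[[[0,0,0],-10.6],[[0,0,0],-10.6],[[0,0,0],-10.6],[[0,0,0],-10.6],[[0,0,0],-10.6]]' 116 >/dev/null
python3 -m creep '[[[0,0,0],-10.6],[[0,0,0],-10.6],[[0,0,0],0],[[0,0,0],0],[[0,0,0],0]]' >/dev/null
python3 - <<'E'
from h import *
import cv2
to(435,-114,254,71.4)
a=cv2.resize(read_camera("top")[230:380,310:520,::-1],None,fx=2.5,fy=2.5)
s=cv2.resize(read_camera("side")[110:290,290:450,::-1],None,fx=2.5*150/180,fy=2.5*150/180)
cv2.imwrite("pics/placed.png",cv2.convertScaleAbs(np.hstack([a[:375],s[:375]]),alpha=1.4))
E
```

```text
t 12.12 pos [558.8 -15.7 378.9] yaw 70.93 F [ 0.   0.5 -0.4] open 0.548 | shift cm [  8.59 -13.27  12.49] spin -0.47
```

View pics/placed.png

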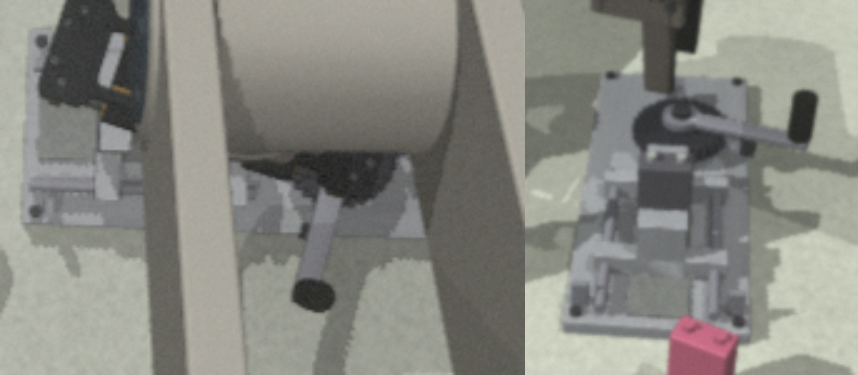

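The picture shows the cassette standing upright between the plates (side part, 665,180) and the knob free at (803,118). I move over the knob, checking its place with the side camera.

```bash
python3 -m creep '[[[2.86,-4.42,0],-0.5],[[2.86,-4.42,0],0],[[2.86,-4.42,0],0],[[0,0,0],0],[[0,0,0],0]]' >/dev/null
python3 - <<'E'
from h import *
import cv2
print(ray("side",424.5,155.5,100),ray("top",437,348.5,100))
to(435,-114,254,71.4)
s=read_camera("side")[90:230,340:480,::-1]
cv2.imwrite("pics/knob.png",cv2.convertScaleAbs(cv2.resize(s,None,fx=4,fy=4,interpolation=cv2.INTER_CUBIC),alpha=1.4))
E
```

```text
[ 436.52405783 -116.71277113  100.        ] [ 435.35200263 -114.05653117  100.        ]
t 12.85 pos [ 435.7 -114.1  379.6] yaw 71.49 F [-0.2 -0.2 -0.1] open 0.546 | shift cm [ 0.07 -0.02 12.56] spin 0.09
```

View pics/knob.png

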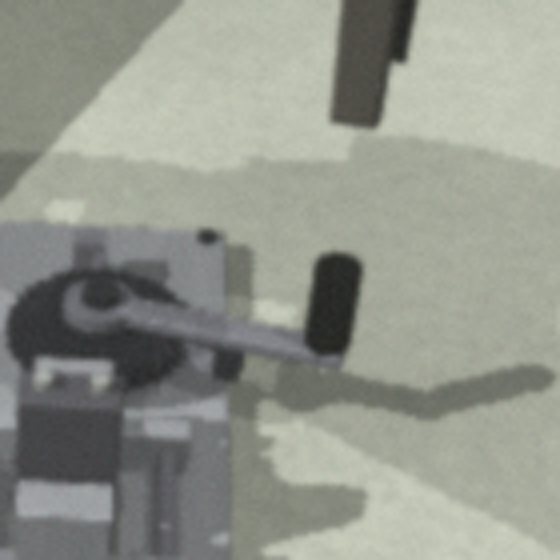

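Both cameras put the knob at about (436,-115), and the crop shows it clear at (335,300) with the fingers above. I descend and narrow the jaws around it.

```bash
python3 -m creep '[[[0,0,4],0],[[0,0,3],0],[[0,0,3],0],[[0,0,2.5],0],[[0,0,0],0]]'
python3 -m creep '[[[0,0,0],0],[[0,0,0],0],[[0,0,0],0],[[0,0,0],0],[[0,0,0],0]]' 172 5

```

```text
t: 13.52
ee_pos: [435.4, -113.2, 252.7]
ee_rot: [[-0.949, 0.315, -0.003], [0.315, 0.949, 0.001], [0.003, -0.0, -1.0]]
wrist_force: [0.0, -0.6, 0.3]
opening: 0.548
t: 14.15
ee_pos: [435.2, -114.0, 254.4]
ee_rot: [[-0.949, 0.316, 0.0], [0.316, 0.949, -0.0], [-0.0, 0.0, -1.0]]
wrist_force: [-0.7, -0.3, -0.2]
opening: 0.327
```

```bash
cat >> h.py <<'E'
def st():
    o=get_obs();d=o["ee_pos"][:2]-[540,-149];a=np.arctan2(d[1],d[0])%(2*np.pi);R=o["ee_rot"]
    print("t",round(o["t"],2),"tool lever",round(a-np.radians(150.4),3),"r",round(np.hypot(*d),1),"yaw err",round(np.degrees(np.arctan2(R[1,1],R[0,1])-a)+90,1),"F tool xyz",(R.T@o["wrist_force"]).round(1),"z",o["ee_pos"][2].round(1))
E
python3 -c "from h import *;st()"
python3 -m creep '[[[-0.042,-0.96,0],-5],[[-0.042,-0.96,0],-5],[[-0.042,-0.96,0],-5],[[-0.042,-0.96,0],-5],[[-0.042,-0.96,0],-5]]' >/dev/null;python3 -c "from h import *;st()"
python3 -m creep '[[[-0.042,-0.96,0],-5],[[-0.02,-0.58,0],-3],[[0,0,0],0],[[0,0,0],0],[[0,0,0],0]]' >/dev/null;python3 -c "from h import *;st()"
```

```text
t 14.15 tool lever 0.194 r 110.5 yaw err 0.0 F tool xyz [ 0.6 -0.5  0.2] z 254.4
t 14.78 tool lever 0.631 r 110.3 yaw err 0.2 F tool xyz [-1.3  3.3  0.4] z 254.3
t 15.4 tool lever 0.767 r 110.4 yaw err 0.2 F tool xyz [-0.7 -0.6 -0.9] z 254.2
```

```bash
python3 -m creep '[[[-0.01,-0.29,0],-1.5],[[-0.01,-0.19,0],-1],[[0,0,0],0],[[0,0,0],0],[[0,0,0],0]]' >/dev/null;python3 -c "from h import *;st()"
python3 -m creep '[[[-0.042,0.96,0],5],[[-0.042,0.96,0],5],[[-0.042,0.96,0],5],[[-0.042,0.96,0],5],[[-0.042,0.96,0],5]]' >/dev/null;python3 -c "from h import *;st()"
python3 -m creep '[[[-0.042,0.96,0],5],[[-0.042,0.96,0],5],[[-0.042,0.96,0],5],[[-0.042,0.96,0],5],[[0,0,0],0]]' >/dev/null;python3 -c "from h import *;st()"
```

```text
t 16.02 tool lever 0.812 r 110.3 yaw err 0.1 F tool xyz [1.3 0.6 0.1] z 254.1
t 16.65 tool lever 0.376 r 110.1 yaw err -0.0 F tool xyz [-0.1 -1.  -0.1] z 254.3
t 17.27 tool lever 0.024 r 110.1 yaw err 0.3 F tool xyz [ 0.1  0.2 -0.2] z 254.3
```

```bash
S='from h import *;st()'
python3 -m creep '[[[-0.02,0.48,0],2.5],[[0,0.1,0],0.5],[[0,0,0],0],[[0,0,0],0],[[0,0,0],0]]' >/dev/null;python3 -c "$S"
python3 -m creep '[[[-0.047,-1.024,0],-5.33],[[-0.047,-1.024,0],-5.33],[[-0.047,-1.024,0],-5.33],[[-0.047,-1.024,0],-5.33],[[-0.047,-1.024,0],-5.33]]' >/dev/null;python3 -c "$S"
python3 -m creep '[[[-0.047,-1.024,0],-5.33],[[-0.047,-1.024,0],-5.33],[[-0.047,-1.024,0],-5.33],[[-0.047,-1.024,0],-5.33],[[0,0,0],0]]' >/dev/null;python3 -c "$S"
python3 -m creep '[[[-0.047,1.024,0],5.33],[[-0.047,1.024,0],5.33],[[-0.047,1.024,0],5.33],[[-0.047,1.024,0],5.33],[[-0.047,1.024,0],5.33]]' >/dev/null;python3 -c "$S"
python3 -m creep '[[[-0.047,1.024,0],5.33],[[-0.047,1.024,0],5.33],[[-0.047,1.024,0],5.33],[[-0.047,1.024,0],5.33],[[0,0,0],0]]' >/dev/null;python3 -c "$S"
```

```text
t 17.9 tool lever -0.024 r 110.2 yaw err 0.1 F tool xyz [ 0.  -0.2 -0.6] z 254.2
t 18.52 tool lever 0.442 r 110.0 yaw err 0.2 F tool xyz [-2.   2.7  1. ] z 254.3
t 19.15 tool lever 0.816 r 110.2 yaw err -0.2 F tool xyz [-0.2 -0.2  0.2] z 254.2
t 19.77 tool lever 0.344 r 110.5 yaw err 0.0 F tool xyz [-0.8 -2.   0.3] z 254.2
t 20.4 tool lever -0.029 r 110.6 yaw err 0.3 F tool xyz [ 0.8 -1.5 -0.5] z 254.2
```

```bash
S='from h import *;st()'
python3 -m creep '[[[-0.047,-1.024,0],-5.33],[[-0.047,-1.024,0],-5.33],[[-0.047,-1.024,0],-5.33],[[-0.047,-1.024,0],-5.33],[[-0.047,-1.024,0],-5.33]]' >/dev/null;python3 -c "$S"
python3 -m creep '[[[-0.047,-1.024,0],-5.33],[[-0.047,-1.024,0],-5.33],[[-0.047,-1.024,0],-5.33],[[-0.047,-1.024,0],-5.33],[[0,0,0],0]]' >/dev/null;python3 -c "$S"
python3 -m creep '[[[-0.047,1.024,0],5.33],[[-0.047,1.024,0],5.33],[[-0.047,1.024,0],5.33],[[-0.047,1.024,0],5.33],[[-0.047,1.024,0],5.33]]' >/dev/null;python3 -c "$S"
python3 -m creep '[[[-0.047,1.024,0],5.33],[[-0.047,1.024,0],5.33],[[-0.047,1.024,0],5.33],[[-0.047,1.024,0],5.33],[[0,0,0],0]]' >/dev/null;python3 -c "$S
import cv2
a=cv2.resize(read_camera('top')[230:350,310:460,::-1],None,fx=3,fy=3)
s=cv2.resize(read_camera('side')[130:250,300:430,::-1],None,fx=3,fy=3)
cv2.imwrite('pics/prog.png',cv2.convertScaleAbs(np.hstack([a,s]),alpha=1.5))"
```

```text
t 21.02 tool lever 0.443 r 110.4 yaw err 0.2 F tool xyz [-1.4  3.   0.8] z 254.3
t 21.65 tool lever 0.815 r 110.6 yaw err -0.1 F tool xyz [-0.5  0.3 -0.4] z 254.1
t 22.27 tool lever 0.344 r 110.8 yaw err -0.0 F tool xyz [-0.9 -2.7  0.9] z 254.2
t 22.9 tool lever -0.027 r 110.8 yaw err 0.2 F tool xyz [ 0.1 -0.1 -0.1] z 254.2
```

View pics/prog.png

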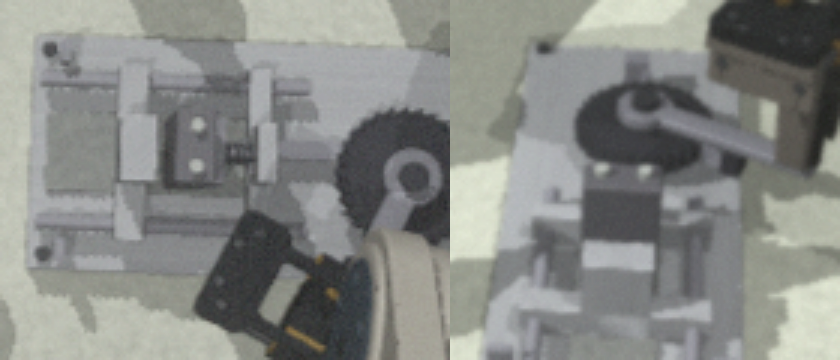

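```bash
python3 -c "
from h import *
for u,z in((310+157/3,73),(310+180/3,104),(310+186/3,104),(310+221/3,104)):
    w=ray('top',u,230+145/3,z);d=w[:2]-[555.3,-74.7];print(u,z,w,'stand y',d@[np.sin(.055),np.cos(.055)])"
```

```text
362.3333333333333 73 [560.82168144   9.09309403  73.        ] stand y 83.9699283066871
370.0 104 [558.32775517  -1.51960408 104.        ] stand y 73.23618106015206
372.0 104 [558.26641326  -5.02077571 104.        ] stand y 69.73693151089212
383.6666666666667 104 [557.90845758 -25.45157721 104.        ] stand y 49.31734617682055
```

The picture shows the cassette upright in contact with the press plate, its face about 11 mm (5 notches) from the end plate. I take one more full stroke, then slow ones.

```bash
S='from h import *;st()'
python3 -m creep '[[[-0.047,-1.024,0],-5.33],[[-0.047,-1.024,0],-5.33],[[-0.047,-1.024,0],-5.33],[[-0.047,-1.024,0],-5.33],[[-0.047,-1.024,0],-5.33]]' >/dev/null;python3 -c "$S"
python3 -m creep '[[[-0.047,-1.024,0],-5.33],[[-0.047,-1.024,0],-5.33],[[-0.047,-1.024,0],-5.33],[[-0.047,-1.024,0],-5.33],[[0,0,0],0]]' >/dev/null;python3 -c "$S"
python3 -m creep '[[[-0.047,1.024,0],5.33],[[-0.047,1.024,0],5.33],[[-0.047,1.024,0],5.33],[[-0.047,1.024,0],5.33],[[-0.047,1.024,0],5.33]]' >/dev/null;python3 -c "$S"
python3 -m creep '[[[-0.047,1.024,0],5.33],[[-0.047,1.024,0],5.33],[[-0.047,1.024,0],5.33],[[-0.047,1.024,0],5.33],[[0,0,0],0]]' >/dev/null;python3 -c "$S"
echo slow
python3 -m creep '[[[-0.02,-0.58,0],-3],[[-0.02,-0.58,0],-3],[[-0.02,-0.58,0],-3],[[-0.02,-0.58,0],-3],[[0,0,0],0]]' >/dev/null;python3 -c "$S"
```

```text
t 23.62 tool lever 0.444 r 110.5 yaw err 0.1 F tool xyz [-2.   3.3  1. ] z 254.3
t 24.25 tool lever 0.816 r 110.7 yaw err -0.2 F tool xyz [0.6 0.6 0.3] z 254.1
t 24.88 tool lever 0.345 r 110.9 yaw err -0.1 F tool xyz [-1.  -2.5  0.3] z 254.2
t 25.5 tool lever -0.026 r 110.9 yaw err 0.2 F tool xyz [ 0.2 -0.2  0.2] z 254.2
slow
t 26.12 tool lever 0.19 r 110.6 yaw err -0.2 F tool xyz [ 0.8 -0.2 -0.8] z 254.2
```

```bash
S='from h import *;st()'
python3 -m creep '[[[-0.01,-0.384,0],-2],[[-0.01,-0.384,0],-2],[[-0.01,-0.384,0],-2],[[-0.01,-0.384,0],-2],[[-0.01,-0.384,0],-2]]' >/dev/null;python3 -c "$S"
python3 -m creep '[[[-0.01,-0.384,0],-2],[[-0.01,-0.384,0],-2],[[-0.01,-0.384,0],-2],[[-0.01,-0.384,0],-2],[[-0.01,-0.384,0],-2]]' >/dev/null;python3 -c "$S"
```

```text
t 26.75 tool lever 0.36 r 110.4 yaw err 0.1 F tool xyz [-0.8  2.6  0.2] z 254.1
t 27.38 tool lever 0.533 r 110.2 yaw err 0.2 F tool xyz [-1.5  4.8 -0.9] z 254.1
```

```bash
S='from h import *;st()'
python3 -m creep '[[[-0.01,-0.384,0],-2],[[-0.01,-0.384,0],-2],[[0,-0.19,0],-1],[[0,-0.19,0],-1],[[0,0,0],0]]' >/dev/null;python3 -c "$S"
```

```text
t 28.0 tool lever 0.635 r 110.1 yaw err 0.2 F tool xyz [-1.1  5.5 -0.4] z 254.1
```

```bash
S='from h import *;st()'
python3 -m creep '[[[0,-0.29,0],-1.5],[[0,-0.29,0],-1.5],[[0,0,0],0],[[0,0,0],0],[[0,0,0],0]]' >/dev/null;python3 -c "$S"
python3 -m creep '[[[0,-0.29,0],-1.5],[[0,-0.29,0],-1.5],[[0,0,0],0],[[0,0,0],0],[[0,0,0],0]]' >/dev/null;python3 -c "$S"
```

```text
t 28.62 tool lever 0.687 r 110.1 yaw err 0.2 F tool xyz [-2.2  5.7 -0.6] z 254.1
t 29.25 tool lever 0.739 r 110.0 yaw err 0.2 F tool xyz [-3.6  4.4 -0.6] z 254.2
```

```bash
S='from h import *;st()'
python3 -m creep '[[[0,-0.29,0],-1.5],[[0,-0.29,0],-1.5],[[0,0,0],0],[[0,0,0],0],[[0,0,0],0]]' >/dev/null;python3 -c "$S"
python3 -m creep '[[[0,-0.19,0],-1],[[0,0,0],0],[[0,0,0],0],[[0,0,0],0],[[0,0,0],0]]' >/dev/null;python3 -c "$S"
```

```text
t 29.88 tool lever 0.791 r 110.1 yaw err 0.3 F tool xyz [-5.   6.6 -0.6] z 254.1
t 30.5 tool lever 0.807 r 110.1 yaw err 0.3 F tool xyz [-3.7  6.3 -1.6] z 254.1
```

```bash
S='from h import *;st()'
python3 -m creep '[[[-0.047,1.024,0],5.33],[[-0.047,1.024,0],5.33],[[-0.047,1.024,0],5.33],[[-0.047,1.024,0],5.33],[[-0.047,1.024,0],5.33]]' >/dev/null;python3 -c "$S"
python3 -m creep '[[[-0.047,1.024,0],5.33],[[-0.047,1.024,0],5.33],[[-0.047,1.024,0],5.33],[[-0.04,1,0],5],[[0,0,0],0]]' >/dev/null;python3 -c "$S"
echo fwd
python3 -m creep '[[[-0.01,-0.384,0],-2],[[-0.01,-0.384,0],-2],[[-0.01,-0.384,0],-2],[[-0.01,-0.384,0],-2],[[0,0,0],0]]' >/dev/null;python3 -c "$S"
python3 -m creep '[[[0,-0.29,0],-1.5],[[0,-0.29,0],-1.5],[[0,0,0],0],[[0,0,0],0],[[0,0,0],0]]' >/dev/null;python3 -c "$S"
```

```text
t 31.12 tool lever 0.348 r 110.6 yaw err -0.1 F tool xyz [-0.8 -1.   0.7] z 254.1
t 31.75 tool lever -0.023 r 110.5 yaw err 0.4 F tool xyz [-0.7  0.3 -0.5] z 254.1
fwd
t 32.38 tool lever 0.123 r 110.2 yaw err 0.0 F tool xyz [-0.2  0.5  0.9] z 254.2
t 33.0 tool lever 0.172 r 110.2 yaw err 0.2 F tool xyz [-0.8  0.1 -0.7] z 254.2
```

```bash
S='from h import *;st()'
for i in 1 2; do python3 -m creep '[[[0,-0.29,0],-1.5],[[0,-0.29,0],-1.5],[[0,0,0],0],[[0,0,0],0],[[0,0,0],0]]' >/dev/null;python3 -c "$S";done
```

```text
t 33.62 tool lever 0.225 r 110.3 yaw err 0.2 F tool xyz [0.2 0.2 0.4] z 254.2
t 34.25 tool lever 0.277 r 110.2 yaw err 0.2 F tool xyz [-1.3  4.6  1. ] z 254.2
```

```bash
S='from h import *;st()'
python3 -m creep '[[[0,-0.29,0],-1.5],[[0,-0.29,0],-1.5],[[0,0,0],0],[[0,0,0],0],[[0,0,0],0]]' >/dev/null;python3 -c "$S"
python3 -m creep '[[[0,-0.19,0],-1],[[0,-0.19,0],-1],[[0,0,0],0],[[0,0,0],0],[[0,0,0],0]]' >/dev/null;python3 -c "$S"
```

```text
t 34.88 tool lever 0.328 r 110.2 yaw err 0.2 F tool xyz [-2.   5.9  1.3] z 254.2
t 35.5 tool lever 0.362 r 110.2 yaw err 0.3 F tool xyz [-2.4  6.4  1.4] z 254.2
```

```bash
S='from h import *;st()'
python3 -m creep '[[[0,-0.29,0],-1.5],[[0,-0.29,0],-1.5],[[0,0,0],0],[[0,0,0],0],[[0,0,0],0]]' >/dev/null;python3 -c "$S"
python3 -m creep '[[[0,-0.29,0],-1.5],[[0,-0.29,0],-1.5],[[0,0,0],0],[[0,0,0],0],[[0,0,0],0]]' >/dev/null;python3 -c "$S"
```

```text
t 36.12 tool lever 0.414 r 110.2 yaw err 0.3 F tool xyz [-4.2  8.1  1.5] z 254.2
t 36.75 tool lever 0.464 r 110.2 yaw err 0.4 F tool xyz [-5.   9.7  2.6] z 254.2
```

```bash
S='from h import *;st()'
python3 -m creep '[[[0,-0.19,0],-1],[[0,0,0],0],[[0,0,0],0],[[0,0,0],0],[[0,0,0],0]]' >/dev/null;python3 -c "$S"
```

```text
t 37.38 tool lever 0.481 r 110.0 yaw err 0.4 F tool xyz [-6.1 10.5  2.5] z 254.2
```

```bash
python3 -c "
from h import *
for i in range(5):
    read_camera('top');st()"
```

```text
t 37.42 tool lever 0.481 r 110.0 yaw err 0.4 F tool xyz [-5.9 10.2  3.1] z 254.2
t 37.48 tool lever 0.481 r 110.0 yaw err 0.4 F tool xyz [-5.7  9.4  2.7] z 254.2
t 37.52 tool lever 0.481 r 110.0 yaw err 0.4 F tool xyz [-6.4 10.6  3.5] z 254.2
t 37.58 tool lever 0.481 r 110.0 yaw err 0.4 F tool xyz [-6.2 10.4  2.7] z 254.2
t 37.62 tool lever 0.481 r 110.0 yaw err 0.4 F tool xyz [-4.4 10.5  3.3] z 254.2
```

```bash
python3 -m creep '[[[0,-0.15,0],-1],[[0,0,0],0],[[0,0,0],0],[[0,0,0],0],[[0,0,0],0]]' >/dev/null; python3 -c "
from h import *
st()
for i in range(4):
    read_camera('top');st()"
```

```text
t 38.25 tool lever 0.495 r 109.9 yaw err 0.6 F tool xyz [-6.2  9.3  4. ] z 254.2
t 38.3 tool lever 0.495 r 110.0 yaw err 0.6 F tool xyz [-6.  10.5  3. ] z 254.2
t 38.35 tool lever 0.495 r 109.9 yaw err 0.6 F tool xyz [-6.6  9.6  4.1] z 254.2
t 38.4 tool lever 0.495 r 109.9 yaw err 0.6 F tool xyz [-6.6 10.5  2.8] z 254.2
t 38.45 tool lever 0.495 r 109.9 yaw err 0.6 F tool xyz [-5.7  9.8  4.2] z 254.2
```

```bash
S='from h import *;st()'
python3 -m creep '[[[-0.042,0.96,0],5],[[-0.042,0.96,0],5],[[-0.042,0.96,0],5],[[-0.042,0.96,0],5],[[-0.042,0.96,0],5]]' >/dev/null;python3 -c "$S"
python3 -m creep '[[[-0.042,0.96,0],5],[[0,0.1,0],0.5],[[0,0,0],0],[[0,0,0],0],[[0,0,0],0]]' >/dev/null;python3 -c "$S"
echo fwd
python3 -m creep '[[[-0.02,-0.58,0],-3],[[-0.02,-0.58,0],-3],[[-0.02,-0.58,0],-3],[[-0.02,-0.58,0],-3],[[0,0,0],0]]' >/dev/null;python3 -c "$S"
python3 -m creep '[[[0,-0.19,0],-1],[[0,-0.19,0],-1],[[0,0,0],0],[[0,0,0],0],[[0,0,0],0]]' >/dev/null;python3 -c "$S"
```

```text
t 39.08 tool lever 0.067 r 111.0 yaw err 0.1 F tool xyz [-1.  -2.7 -0.8] z 254.2
t 39.7 tool lever -0.028 r 110.8 yaw err 0.1 F tool xyz [-0.5 -1.   0.8] z 254.2
fwd
t 40.33 tool lever 0.183 r 110.6 yaw err 0.0 F tool xyz [ 0.7 -0.1  0.4] z 254.2
t 40.95 tool lever 0.214 r 110.6 yaw err 0.3 F tool xyz [ 0.1 -0.1 -0. ] z 254.2
```

```bash
S='from h import *;st()'
for i in 1 2 3; do python3 -m creep '[[[0,-0.19,0],-1],[[0,0,0],0],[[0,0,0],0],[[0,0,0],0],[[0,0,0],0]]' >/dev/null;python3 -c "$S";done
```

```text
t 41.58 tool lever 0.231 r 110.6 yaw err 0.3 F tool xyz [-0.1 -0.6 -0.2] z 254.2
t 42.2 tool lever 0.248 r 110.6 yaw err 0.3 F tool xyz [ 0.4 -0.   0.1] z 254.2
t 42.83 tool lever 0.265 r 110.6 yaw err 0.3 F tool xyz [-0.   1.9 -0.1] z 254.2
```

```bash
S='from h import *;st()'
python3 -m creep '[[[0,-0.19,0],-1],[[0,0,0],0],[[0,0,0],0],[[0,0,0],0],[[0,0,0],0]]' >/dev/null;python3 -c "$S"
```

```text
t 43.45 tool lever 0.282 r 110.6 yaw err 0.3 F tool xyz [-0.9  5.1  0.7] z 254.2
```

```bash
S='from h import *;st()'
for i in 1 2; do python3 -m creep '[[[0,-0.19,0],-1],[[0,0,0],0],[[0,0,0],0],[[0,0,0],0],[[0,0,0],0]]' >/dev/null;python3 -c "$S";done
```

```text
t 44.08 tool lever 0.299 r 110.6 yaw err 0.4 F tool xyz [-0.7  5.9  0.5] z 254.2
t 44.7 tool lever 0.316 r 110.6 yaw err 0.4 F tool xyz [-1.8  6.2  1. ] z 254.2
```

```bash
S='from h import *;st();print(get_obs()["opening"])'
python3 -c "$S"
python3 -m creep '[[[0,0,0],0],[[0,0,0],0],[[0,0,0],0],[[0,0,0],0],[[0,0,0],0]]' 172 60 >/dev/null;python3 -c "$S"
```

```text
t 44.7 tool lever 0.316 r 110.6 yaw err 0.4 F tool xyz [-1.8  6.2  1. ] z 254.2
0.32577450922177126
t 45.33 tool lever 0.316 r 110.5 yaw err 0.4 F tool xyz [-0.9  6.1  1. ] z 254.2
0.32545684024242766
```

```bash
S='from h import *;st()'
python3 -m creep '[[[-0.03,-0.29,0],-1.5],[[-0.03,-0.29,0],-1.5],[[-0.03,-0.29,0],-1.5],[[-0.03,-0.29,0],-1.5],[[0,0,0],0]]' >/dev/null;python3 -c "$S"
python3 -m creep '[[[-0.02,-0.29,0],-1.5],[[-0.02,-0.29,0],-1.5],[[0,0,0],0],[[0,0,0],0],[[0,0,0],0]]' >/dev/null;python3 -c "$S"
```

```text
t 45.95 tool lever 0.419 r 110.0 yaw err 0.5 F tool xyz [ 0.   8.2 -4.3] z 254.1
t 46.58 tool lever 0.47 r 109.9 yaw err 0.6 F tool xyz [ 1.6  9.  -5. ] z 254.1
```

```bash
S='from h import *
st();F=[]
for i in range(4):
    read_camera("top");o=get_obs();F.append(o["ee_rot"].T@o["wrist_force"])
print(np.mean(F,0).round(1))'
python3 -m creep '[[[0,-0.19,0],-1],[[0,-0.1,0],-0.5],[[0,0,0],0],[[0,0,0],0],[[0,0,0],0]]' >/dev/null;python3 -c "$S"
python3 -m creep '[[[0,-0.19,0],-1],[[0,0,0],0],[[0,0,0],0],[[0,0,0],0],[[0,0,0],0]]' >/dev/null;python3 -c "$S"
```

```text
t 47.2 tool lever 0.495 r 109.8 yaw err 0.6 F tool xyz [ 1.6 11.5 -3.9] z 254.1
[ 0.5 10.7 -4.6]
t 48.02 tool lever 0.513 r 109.9 yaw err 0.6 F tool xyz [ 1.1  9.9 -4.7] z 254.1
[ 0.8  9.6 -5. ]
```

```bash
S='from h import *
st();F=[]
for i in range(4):
    read_camera("top");o=get_obs();F.append(o["ee_rot"].T@o["wrist_force"])
print(np.mean(F,0).round(1))'
python3 -m creep '[[[0,-0.19,0],-1],[[0,0,0],0],[[0,0,0],0],[[0,0,0],0],[[0,0,0],0]]' >/dev/null;python3 -c "$S"
python3 -m creep '[[[0,-0.19,0],-1],[[0,0,0],0],[[0,0,0],0],[[0,0,0],0],[[0,0,0],0]]' >/dev/null;python3 -c "$S"
```

```text
t 48.85 tool lever 0.531 r 109.8 yaw err 0.6 F tool xyz [-0.4  9.  -4.3] z 254.1
[ 0.5  9.3 -4.5]
t 49.67 tool lever 0.548 r 109.8 yaw err 0.6 F tool xyz [ 1.   9.9 -5.1] z 254.1
[ 0.1  9.8 -4.3]
```

```bash
S='from h import *;st()'
python3 -m creep '[[[0,0.96,0],5],[[-0.02,0.96,0],5],[[-0.02,0.96,0],5],[[-0.03,0.96,0],5],[[-0.03,0.96,0],5]]' >/dev/null;python3 -c "$S"
python3 -m creep '[[[0,0.96,0],5],[[0,0.58,0],3],[[0,0.1,0],0.5],[[0,0,0],0],[[0,0,0],0]]' >/dev/null;python3 -c "$S"
echo fwd
python3 -m creep '[[[-0.04,-0.96,0],-5],[[-0.04,-0.96,0],-5],[[-0.04,-0.96,0],-5],[[0,-0.29,0],-1.5],[[0,0,0],0]]' >/dev/null;python3 -c "$S"
for i in 1 2; do python3 -m creep '[[[0,-0.19,0],-1],[[0,0,0],0],[[0,0,0],0],[[0,0,0],0],[[0,0,0],0]]' >/dev/null;python3 -c "$S";done
```

```text
t 50.5 tool lever 0.12 r 110.6 yaw err 0.0 F tool xyz [-0.3 -1.4  0.1] z 254.2
t 51.12 tool lever -0.027 r 111.1 yaw err 0.1 F tool xyz [-1.6 -1.6 -0.2] z 254.2
fwd
t 51.75 tool lever 0.256 r 111.2 yaw err 0.3 F tool xyz [ 1.1  1.2 -0.9] z 254.2
t 52.38 tool lever 0.271 r 111.1 yaw err 0.5 F tool xyz [1.1 5.7 0.1] z 254.2
t 53.0 tool lever 0.286 r 111.1 yaw err 0.6 F tool xyz [ 1.1  6.7 -0.7] z 254.2
```

```bash
S='from h import *
st();F=[]
for i in range(3):
    read_camera("top");o=get_obs();F.append(o["ee_rot"].T@o["wrist_force"])
print(np.mean(F,0).round(1))'
for i in 1 2; do python3 -m creep '[[[0,-0.19,0],-1],[[0,0,0],0],[[0,0,0],0],[[0,0,0],0],[[0,0,0],0]]' >/dev/null;python3 -c "$S";done
```

```text
t 53.62 tool lever 0.302 r 111.1 yaw err 0.7 F tool xyz [-1.5  7.2  0.2] z 254.2
[-0.1  8.6 -0.7]
t 54.4 tool lever 0.319 r 111.0 yaw err 0.7 F tool xyz [-1.4  9.5 -0.3] z 254.2
[-0.3  9.3  0.2]
```

```bash
S='from h import *;st()'
python3 -m creep '[[[-0.02,-0.29,0],-1.5],[[-0.02,-0.19,0],-1],[[0,0,0],0],[[0,0,0],0],[[0,0,0],0]]' >/dev/null;python3 -c "$S"
```

```text
t 55.17 tool lever 0.361 r 110.9 yaw err 0.8 F tool xyz [-0.2  9.  -1.2] z 254.1
```

```bash
S='from h import *;st()'
python3 -m creep '[[[-0.02,-0.29,0],-1.5],[[-0.02,-0.19,0],-1],[[0,0,0],0],[[0,0,0],0],[[0,0,0],0]]' >/dev/null;python3 -c "$S"
```

```text
t 55.8 tool lever 0.403 r 110.7 yaw err 0.9 F tool xyz [-0.2 11.4 -3. ] z 254.1
```

It resists 11.4 N well short of the far stop, so I stop there and swing back to rest.

```bash
S='from h import *;st()'
python3 -m creep '[[[0,0.96,0],5],[[-0.02,0.96,0],5],[[-0.02,0.96,0],5],[[-0.03,0.96,0],5],[[-0.03,0.96,0],5]]' >/dev/null;python3 -c "$S"
python3 -m creep '[[[0,0.19,0],1],[[0,0,0],0],[[0,0,0],0],[[0,0,0],0],[[0,0,0],0]]' >/dev/null;python3 -c "$S"
```

```text
t 56.42 tool lever -0.021 r 111.7 yaw err 0.1 F tool xyz [-1.1 -2.7  0.7] z 254.2
t 57.05 tool lever -0.036 r 111.7 yaw err 0.1 F tool xyz [-1.9 -1.5 -0. ] z 254.2
```

```bash
S='from h import *;st()'
python3 -m creep '[[[0,0,0],0],[[0,0,0],0],[[0,0,0],0],[[0,0,-1],0],[[0,0,-3],0]]' 120 >/dev/null;python3 -c "$S"
python3 -m creep '[[[0,0,-4],0],[[0,0,-4],0],[[-4,0,0],0],[[0,5,0],0],[[0,5,0],0]]' >/dev/null
python3 -m creep '[[[0,6,0],0],[[0,6,0],0],[[0,6,0],0],[[0,0,0],0],[[0,0,0],0]]' >/dev/null
python3 - <<'E'
from h import *
import cv2
st()
a=cv2.resize(read_camera('top')[230:370,310:510,::-1],None,fx=2.5,fy=2.5)
s=cv2.resize(read_camera('side')[130:270,300:440,::-1],None,fx=2.5,fy=2.5)
cv2.imwrite('pics/final.png',cv2.convertScaleAbs(np.hstack([a,s])[:, :800],alpha=1.5))
E
```

```text
t 57.67 tool lever -0.036 r 112.3 yaw err 0.1 F tool xyz [-0.7 -0.   0. ] z 294.1
t 58.92 tool lever -1.353 r 289.2 yaw err 75.6 F tool xyz [-0.1 -0.5 -0.1] z 374.2
```

View pics/final.png

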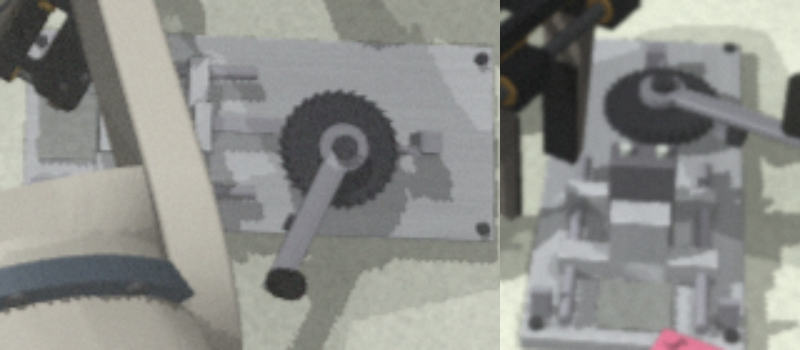

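The final picture shows the cassette upright and clamped against the end plate (side part, 640,185), the arm clear, and the knob at (286,285) in the crop. I check the lever angle and hand in.

```bash
python3 -c "
from h import *
w=ray('top',310+288/2.5,230+285/2.5,100);d=w[:2]-[540,-149];a=np.degrees(np.arctan2(d[1],d[0]));print(w,np.hypot(*d),'lever',np.radians(a-150.4))
o=get_obs();print(o['t'],o['wrist_force'])
if abs(np.radians(a-150.4))<.08: finish_job();print('handed in')"
```

```text
[443.38776834 -93.96661145 100.        ] 111.18721672165303 lever -0.0011730330702679637
59.025 [ 0.5167097  -0.25489089  0.07621753]
the job is handed in; nothing more can be done
handed in
```

The grey cassette is standing upright on the bed and clamped against the end plate, and I handed the job in at 59 s. `finish_job()` gives no verdict, so the result rests on my own checks.

- **Clamping:** I stopped when the handle resisted about 11.4 N at a lever angle of roughly 0.37 rad, well short of the 0.8 rad far stop. I did not push past the next notch.
- **One check that disagreed:** an earlier push of about 10 N looked finished, but when I swung back and pushed again the resistance started at the old, lower level, so the notch had not caught. I repeated the stroke, and the next push came up about 3 N higher (9.3 N against 6.2 N at the same angle), so it had caught.
- **End state:** the last picture shows the cassette upright and the gripper clear. The handle measured about 0.00 rad from its rest stop, and the wrist force was about 0.6 N.
- **Not measured directly:** the clamp force on the cassette. From the push at the knob I estimate it at about 75 to 80 N. I did not re-measure the bystanders, but the arm never came near them.

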